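# Scrape the bench plate clean and set up the vee block

### The arm

A 7-joint arm with a two-finger parallel gripper is mounted at the origin on the work surface. World frame = base frame: x ahead of the robot, y to its left, z up, the work surface at z = 0. Lengths are in m, angles in rad, forces in N, time in s.
With the tool pointing down it reaches from about 0.35 to 0.9 m from the base axis. Payload 8.1 kg.
Tool frame: the origin (TCP) lies at the very end of the fingers, on their centre line; the grasp point (between the pads) lies 19 mm behind it; z points along the fingers, y is the direction in which the jaws open and shut (so a half turn about z gives the same grasp; the last joint's range is limited). The gripper opens to 85 mm and grips with 20 to 120 N. Pads are 22 mm wide; open, the fingers measure 114 mm over their backs; the gripper's body (76 mm by 85 mm) begins 54 mm behind the grasp point. The pads swing forward as they close: fully open they stand 13 mm farther back than shut.
Start: joints at [1.19, 0.434, 0.025, 1.573, -0.012, 1.134, -0.075], TCP at [0.171, -0.601, 0.231] pointing down, gripper open.
Joint ranges: [-2.62, 2.62], [-0.44, 2.09], [-1.27, 1.32], [0.08, 2.57], [-1.32, 4.46], [0.12, 2], [-2.74, 2.74]. Speed limits (rad/s): [2.22, 2.22, 3.01, 3.01, 3.14, 3.14, 3.14].

### API

Orientations are given as [roll, pitch, yaw] about the fixed x, y, z axes, in that order (R = Rz(yaw) Ry(pitch) Rx(roll)).
In Python, from plant import env gives the robot as it stands. The module is installed in compiled form; this text tells all that it offers.
- The arm moves only by the shell command python3 -m jog 'ROWS' [OPENING] [FORCE]. ROWS is JSON, a list of rows, each a list of 2 entries, a list of its own where there are three numbers: the shift along the tool's x, y, z in m, then the turn about the tool's z in degrees. A call has 1 to 20 rows; each row is the pose to reach, as a shift and turn from the pose measured when the call began, along the tool's axes at that moment; what a row does not reach only later rows make up. A row lasts 1/10 s, in which the tool goes at most 50 mm and 8.59 degrees, less where a joint would pass 70% of its speed; a pose out of reach is approached as far as the arm can. A call with a gripper value outside its range is refused whole. OPENING is the gripper's target within -1 to 1 (shut at 1, half-way at 0, fully open at -1), set as the call begins (- or left out, the last holds). The fingers move at their own pace and stop on an object; FORCE is the grip in N (left out, the last holds). Time passes only in rows, so rows that repeat a pose let the fingers close. It gives the time, the measured TCP pose, the force and the opening at its end, in the units of the state.
- env.get_state(): the state, without advancing time (a new reading comes with each control period).
- env.grab_frame(name): name is "scene" or "top" or "wrist"; returns (picture, depth): 400x640x3 uint8, red, green, blue; 400x640 float32, m along the optical axis (not along the pixel's ray), 0 where there is no reading.
- env.camera_model(name): a dict with "camera_matrix" (3x3 intrinsics, pixels), "R" (3x3) and "t" (3): a world point X has camera coordinates R X + t. Camera axes: x right, y down, z forward; pixel columns grow to the right and rows downward; lengths in m; the calibration is good to about 2 mm. A picture is of the moment at which its call begins: read the wrist's pose just before it. camera_model takes no time and is no camera call; for the wrist camera it gives the pose at the moment of the call.
- env.close_job(): hands the job in, once; it reports no verdict.
Trained networks look in the newest picture that a camera, given by its name, has taken for a name from the list of things; names that differ only in an ending like _2 or _b are one class to them, and where a whole thing is asked for, a point or a joint stands for the part that bears it (a point fixed in the world has none). Each returns a list of dicts, best first, with "conf" (0 to 1); they miss things now and then, are a little off and sometimes report something else, mostly with a low value. They report only what shows in the picture. A call takes as long as a camera call. They do not tell look-alikes from the thing itself.
- env.boxes_of(camera, label): "box" ([left, top, right, bottom] in pixels, round what is visible of it).
The state is a dict: "t": time; "qpos": joint angles; "qvel": joint speeds; "effort": joint torques, N m; "ee_pos": TCP position; "tool_rot": TCP orientation; "force": force on the tool from outside, world axes, zero at the start; "moment": the same for the moment, N m; "gripper_width": finger opening in m.
Only numpy, scipy, OpenCV 4.12 (cv2) and the standard library are available. Lean on these libraries where they do the work, as an engineer would, in place of code of your own. Each camera call takes 0.05 s, during which the arm holds its last target. There are 200 camera calls.

### The job

Take the scraper block and wipe all five metal offcuts off the bench plate into the green scrap bin; push them only with the scraper, since their burrs are sharp. Then park the scraper upright on the middle of the narrow yellow ledge, lengthwise along it, and after that stand the vee block, groove up, in the middle of the clean plate with its groove parallel to the blue fences. Set both down rather than dropping them, and leave everything else where it is.

Things in the scene. Friction and masses are not known exactly. Their poses are not given: they have to be found in the camera images.
- plate: fixed dark steel bench plate, 224 (x) x 200 (y) mm, flat top 70 mm above the bench. Origin: centre of its underside, on the bench. Blue fences along y on both x sides: 12 mm thick, 10 mm above the top, 200 mm clear between them. Its two y sides are open edges, each overhanging a bin. Offcuts lie within 90 mm of the centre in x, 70 mm in y
- green_bin: fixed green open scrap bin for the offcuts, 220 (x) x 110 (y) mm, 44 mm high, walls 4 mm, tucked 15 mm under one open edge of the plate (the plate's +y or -y side, it changes). Origin: centre of its underside; axes parallel to the plate's
- blue_bin: fixed blue open bin of the same size under the plate's other open edge, with good fittings in it; no offcut belongs in it. Origin: centre of its underside
- scraper: loose scraper block, about 0.2 kg, standing upright on the bench: orange block 110 (x) x 28 (y) mm, 36 mm high, with a black rubber sole, and on it a black grip 64 (x) x 20 (y) mm that reaches up to 86 mm. Origin: centre of its underside; z up
- ledge: fixed stand with a narrow yellow ledge for the scraper: flat ledge 130 (x) x 22 (y) mm, its top 80 mm above the bench, on a thin dark steel column and foot. Origin: centre of its foot's underside, below the middle of the ledge; the ledge runs along x
- vee_block: loose steel vee block, about 0.4 kg, 60 (x) x 44 (y) mm, 40 mm high, with a V groove along x in its top, standing on the bench. Origin: centre of its underside; z up
- socket_rack: fixed red socket rack, 130 (x) x 50 (y) mm, 48 mm high, a bystander. Origin: centre of its underside
- red_can: loose red can, 76 mm across, 100 mm high, a bystander beyond the plate. Origin: centre of its underside
- jar: loose amber jar with a yellow cap, 60 mm across, 80 mm high, a bystander beyond the plate. Origin: centre of its underside
- screwdriver: loose screwdriver lying beyond the plate, a bystander. Its length is along x
- wrench: loose wrench lying beyond and to the right of the plate, a bystander. Its length is along x
- tape: loose yellow tape measure, 70 x 40 mm, 55 mm high, a bystander. Origin: centre of its underside
- flat_bar: loose aluminium flat bar, 150 (x) x 30 (y) mm, 12 mm high, a bystander. Origin: centre of its underside
- offcut_a: loose brass offcut on the plate, 20 x 16 mm, 10 mm high. Origin: centre of its underside as it lies at the start
- offcut_b: loose copper offcut on the plate, 20 x 16 mm, 10 mm high. Origin: centre of its underside as it lies at the start
- offcut_c: loose aluminium offcut on the plate, 20 x 16 mm, 10 mm high. Origin: centre of its underside as it lies at the start
- offcut_d: loose brass offcut on the plate, a disc 20 mm across, 10 mm high. Origin: centre of its underside as it lies at the start
- offcut_e: loose aluminium offcut on the plate, a disc 20 mm across, 10 mm high. Origin: centre of its underside as it lies at the start
Things that resemble listed ones, but are neither listed nor needed, are in the scene too. Leave any white look-alike of the green_bin alone. What is shaped like the vee_block but purple is not meant.

How it is judged:
On the way, in this order (a step that is already met when the one before it is completed fails the run):
1. the scraper, held in the gripper, is brought down to the plate (x of scraper in the frame of plate between -0.1 and 0.1 m and y of scraper in the frame of plate between -0.14 and 0.14 m and z of scraper in the frame of plate between 0.06 and 0.09 m and contact force between the fingers and scraper above 1 N), for 0.1 s.
2. all five offcuts lie in the green bin (x of offcut_a in the frame of green_bin between -0.108 and 0.108 m and y of offcut_a in the frame of green_bin between -0.053 and 0.053 m and z of each of offcut_a, offcut_b, offcut_c, offcut_d, offcut_e in the frame of green_bin below 0.042 m and x of offcut_b in the frame of green_bin between -0.108 and 0.108 m and y of offcut_b in the frame of green_bin between -0.053 and 0.053 m and x of offcut_c in the frame of green_bin between -0.108 and 0.108 m and y of offcut_c in the frame of green_bin between -0.053 and 0.053 m and x of offcut_d in the frame of green_bin between -0.108 and 0.108 m and y of offcut_d in the frame of green_bin between -0.053 and 0.053 m and x of offcut_e in the frame of green_bin between -0.108 and 0.108 m and y of offcut_e in the frame of green_bin between -0.053 and 0.053 m), for 0.2 s.
3. the scraper stands along the narrow ledge, let go (x of scraper in the frame of ledge between -0.025 and 0.025 m and y of scraper in the frame of ledge between -0.013 and 0.013 m and z of scraper in the frame of ledge between 0.075 and 0.085 m and angle between scraper's own z axis and vertical below 0.1 rad and angle between the x axis of scraper and the x axis of ledge, either way round below 0.2 rad and contact force between the fingers and scraper below 0.1 N and linear speed of scraper below 0.03 m/s), for 0.2 s.
At the end, for the whole second after the job is handed in: All five offcuts are in the green bin. The scraper stands upright along the ledge: within 25 mm of its middle, 13 mm across, 11 degrees, let go. The vee block stands flat, groove up, on the plate within 30 mm of its middle each way, groove within 11 degrees of the fences. All at rest (all of step 2 and all of step 3 and x of vee_block in the frame of plate between -0.03 and 0.03 m and y of vee_block in the frame of plate between -0.03 and 0.03 m and z of vee_block in the frame of plate between 0.066 and 0.074 m and angle between vee_block's own z axis and vertical below 0.08 rad and angle between the x axis of vee_block and the y axis of plate, either way round below 0.2 rad and linear speed of vee_block below 0.03 m/s); the robot touches nothing.
It fails at once if the robot touches an offcut (contact force between any of the fingers, the arm and offcut_a above 0.5 N or contact force between any of the fingers, the arm and offcut_b above 0.5 N or contact force between any of the fingers, the arm and offcut_c above 0.5 N or contact force between any of the fingers, the arm and offcut_d above 0.5 N or contact force between any of the fingers, the arm and offcut_e above 0.5 N).
It fails at once if an offcut is pushed with the vee block (contact force between vee_block and offcut_a above 0.3 N or contact force between vee_block and offcut_b above 0.3 N or contact force between vee_block and offcut_c above 0.3 N or contact force between vee_block and offcut_d above 0.3 N or contact force between vee_block and offcut_e above 0.3 N).
It fails at once if the scraper or the vee block is dropped (falls free from more than about 12 mm) ((linear speed of scraper above 0.5 m/s and contact force between the fingers and scraper below 0.05 N) or (linear speed of vee_block above 0.5 m/s and contact force between the fingers and vee_block below 0.05 N)).
It fails at once if a bystander is moved by more than 30 mm (distance of any of red_can, jar, screwdriver, wrench, tape, flat_bar from where it was at the start of the episode above 0.03 m).
It also fails if it takes over 72 s, if anything falls off the work surface, if the arm or the gripper's body presses on something with over 40 N, if the wrist force passes 120 N, or if a joint passes its speed limit or range.

## Working session

There is one attempt and no reset: what is moved stays moved. The work goes in short steps, Python scripts to look and compute and a shell command to move; the robot and the scene stay as the last step left them, time stands still between calls to the robot, and variables do not carry over. Pictures are saved under pics/ and viewed, about 8 in all and at most 12, crops included, and the job is handed in when it is done.

```bash
mkdir -p pics
cat > h.py <<'E'
import numpy as np, cv2
from plant import env
def cloud(name):
    m=env.camera_model(name); img,d=env.grab_frame(name)
    K=np.array(m["camera_matrix"]);R=np.array(m["R"]);t=np.array(m["t"])
    v,u=np.mgrid[0:400,0:640]
    P=np.stack([(u-K[0,2])/K[0,0]*d,(v-K[1,2])/K[1,1]*d,d],-1)
    W=(P-t)@R
    W[d<=0]=np.nan
    return img,d,W
def save(img,fn): cv2.imwrite('pics/'+fn,cv2.cvtColor(np.ascontiguousarray(img),cv2.COLOR_RGB2BGR))
E
python3 - <<'E'
from h import *
s=env.get_state();print({k:np.round(v,3).tolist() for k,v in s.items()})
a,_,W=cloud('top');b,_,W2=cloud('scene')
save(np.vstack([a,b])[:, :],'p0.png');save(a,'top0.png');save(b,'scene0.png')
np.savez('top0.npz',img=a,W=W);np.savez('sc0.npz',img=b,W=W2)
for c in('top','scene'):
  m=env.camera_model(c);print(c,np.round(m['camera_matrix'],1).tolist(),np.round(-np.array(m['R']).T@np.array(m['t']),3))
  for l in['plate','green_bin','blue_bin','scraper','ledge','vee_block','offcut_a','offcut_d']:
    print(l,[(np.round(r['box']).astype(int).tolist(),round(r['conf'],2)) for r in env.boxes_of(c,l)])
E
```

```text
{'t': 0.0, 'qpos': [1.19, 0.435, 0.025, 1.574, -0.012, 1.134, -0.075], 'qvel': [-0.0, -0.001, 0.001, 0.001, -0.001, 0.001, 0.001], 'effort': [0.001, -67.047, 1.025, -31.621, 0.016, 0.013, 0.0], 'ee_pos': [0.171, -0.601, 0.231], 'tool_rot': [-3.14, 0.0, 0.278], 'force': [-0.098, -0.246, -0.618], 'moment': [-0.001, -0.005, 0.038], 'gripper_width': 0.085}
top [[434.0, 0.0, 331.3], [0.0, 434.0, 204.1], [0.0, 0.0, 1.0]] [ 0.277 -0.083  1.479]
plate [([278, 164, 341, 235], 0.82)]
green_bin [([337, 165, 370, 233], 0.82), ([448, 251, 497, 324], 0.67), ([237, 257, 264, 274], 0.53)]
blue_bin [([252, 170, 282, 237], 0.98)]
scraper [([190, 224, 213, 256], 0.94)]
ledge [([405, 167, 423, 204], 0.62)]
vee_block [([419, 227, 436, 248], 0.84), ([439, 203, 468, 226], 0.77)]
offcut_a []
offcut_d []
scene [[446.8, 0.0, 324.1], [0.0, 446.8, 200.8], [0.0, 0.0, 1.0]] [ 1.139 -0.305  1.11 ]
plate [([314, 158, 417, 247], 0.56)]
green_bin [([135, 154, 185, 226], 0.79), ([285, 185, 351, 269], 0.63)]
blue_bin [([382, 155, 445, 233], 0.9)]
scraper [([446, 126, 464, 164], 0.72), ([206, 203, 227, 231], 0.31)]
ledge [([224, 234, 261, 288], 0.72)]
vee_block [([205, 204, 230, 231], 0.66)]
offcut_a [([378, 211, 388, 217], 0.49), ([365, 194, 375, 200], 0.39), ([359, 176, 368, 182], 0.37)]
offcut_d [([378, 211, 388, 217], 0.49), ([365, 194, 375, 200], 0.39), ([359, 176, 368, 182], 0.37)]
```

View pics/top0.png

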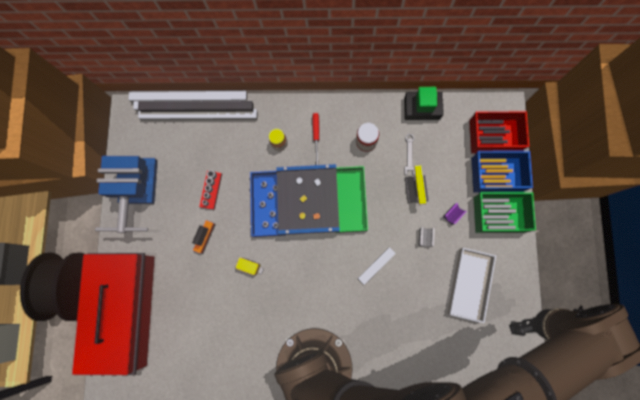

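View pics/scene0.png

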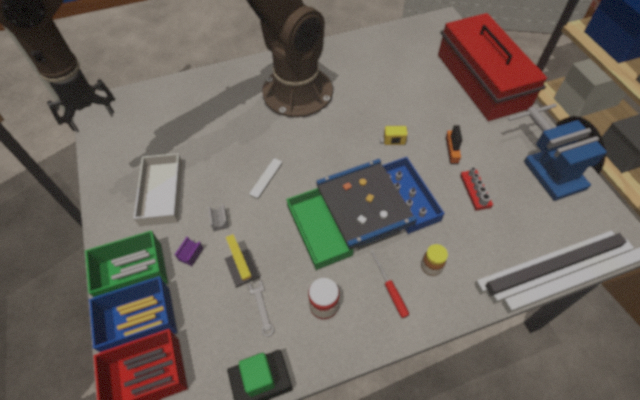

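```bash
cat > m.py <<'E'
from h import *
z=np.load('top0.npz');img,W=z['img'],z['W']
hsv=cv2.cvtColor(img,cv2.COLOR_RGB2HSV).astype(int);H,S,V=hsv[...,0],hsv[...,1],hsv[...,2]
def rect(n,box,cond,zr):
    m=np.zeros((400,640),bool);l,t,r,b=box;m[t:b,l:r]=1
    m&=cond&(W[...,2]>zr[0])&(W[...,2]<zr[1])
    p=W[m]
    if len(p)<4: print(n,len(p));return
    (c,s,a)=cv2.minAreaRect((p[:,:2]*1000).astype(np.float32))
    print(n,len(p),'c',np.round(c,1),'size',np.round(s,1),'ang',round(a,1),'z',np.round(np.median(p[:,2]),4),'med',np.round(np.median(p[:,:2],0)*1000,1))
T=V>-1
rect('plate+fences',(270,155,350,245),T,(.055,.09))
rect('platetop',(270,155,350,245),V<110,(.06,.09))
rect('fences',(270,155,350,245),(H>100)&(H<125)&(S>120),(.06,.09))
rect('green',(330,155,380,245),(H>45)&(H<80)&(S>120),(.0,.055))
rect('blue',(240,155,285,245),(H>100)&(H<125)&(S>120),(.0,.055))
rect('scr orange',(180,210,225,265),(S>150)&(H<20),(.02,.06))
rect('scr all',(180,210,225,265),T,(.02,.1))
rect('scr grip',(180,210,225,265),T,(.07,.1))
rect('ledge',(400,155,435,215),(H>20)&(H<35)&(S>120),(.06,.1))
rect('ledge2',(400,155,435,215),T,(.065,.1))
rect('vee',(412,220,440,255),T,(.02,.06))
for n,b in dict(e1=(294,175,305,187),e2=(312,176,324,188),a=(298,193,309,204),b=(297,210,308,222),c=(311,210,323,222)).items():
    rect(n,b,(V>130),(.06,.1))
big=lambda b,k:cv2.resize(img[b[1]:b[3],b[0]:b[2]],None,fx=k,fy=k,interpolation=cv2.INTER_CUBIC)
A=big((180,155,440,265),3);save(A,'crop0.png')
E
python3 m.py
```

```text
plate+fences 4073 c [542.7  20.9] size [225.3 200.7] ang 2.8 z 0.0695 med [540.4  20.4]
platetop 3284 c [537.3  21.1] size [214.7 200.2] ang 2.5 z 0.069 med [543.4  21.3]
fences 325 c [542.2  22.5] size [223.1 195.7] ang 2.9 z 0.0787 med [442.5  22.2]
green 1368 c [ 548.6 -125.3] size [217.8  91. ] ang 2.9 z 0.0039 med [ 551.6 -126.2]
blue 1169 c [534.3 172.2] size [218.3  86.3] ang 3.3 z 0.0047 med [534.8 182.2]
scr orange 164 c [422.8 372.4] size [ 27.1 106.6] ang 69.7 z 0.0344 med [418.1 366.5]
scr all 383 c [422.9 372.8] size [ 30.6 109.1] ang 70.2 z 0.0437 med [421. 369.]
scr grip 141 c [422.9 373.6] size [22.2 62.8] ang 68.0 z 0.0839 med [422.4 372.2]
ledge 277 c [ 588.4 -350.6] size [127.6  22.9] ang 4.9 z 0.0788 med [ 586.3 -350. ]
ledge2 289 c [ 587.6 -351. ] size [129.2  23.6] ang 4.8 z 0.0786 med [ 585.9 -350.4]
vee 198 c [ 420.6 -375.7] size [45.  59.9] ang 84.1 z 0.0299 med [ 419.9 -381.1]
e1 36 c [606.7  48.5] size [21.5 20.7] ang 50.4 z 0.0772 med [606.   48.2]
e2 33 c [601. -11.] size [23.1 18.1] ang 48.0 z 0.0763 med [598.9 -11.3]
a 33 c [545.6  34.9] size [19.  20.7] ang 29.6 z 0.0767 med [544.3  34.3]
b 33 c [489.   37.8] size [21.2 18.9] ang 44.8 z 0.0768 med [488.   37.3]
c 36 c [487.2  -8.3] size [19.8 20.4] ang 0.0 z 0.077 med [485.6  -8.9]
```

View pics/crop0.png

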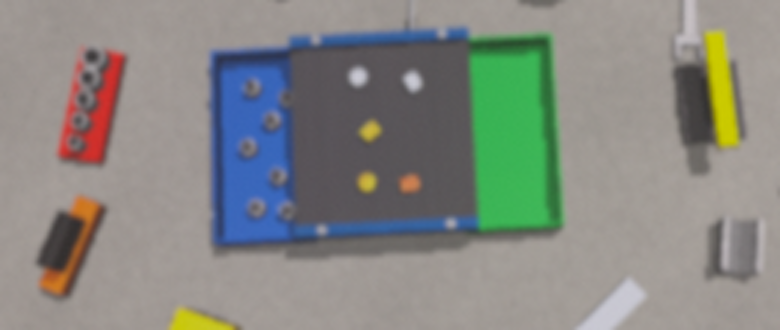

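The crop shows the orange scraper at top-view pixel (202,238), the plate at (308,199) with five offcuts, and the green bin on the plate's -y side at (351,199). The ledge is at (421,185).

Look-alikes for the vee block: grey steel block at (427,237) and purple block at (454,213). The task rules out purple, so the grey one is meant. For the bin: green at (351,199) against the white tray at (472,286). The green one tucked under the plate is meant.

```bash
cat >> h.py <<'E'
def go(*wps):
    s=env.get_state();p=s['ee_pos'];r=s['tool_rot'];from scipy.spatial.transform import Rotation as Ro
    R=Ro.from_euler('xyz',r).as_matrix()
    print('t',round(s['t'],2),'p',np.round(p,4),'rot',np.round(r,4),'yawdeg',round(np.degrees(r[2]),2),'q',np.round(s['qpos'],2),'F',np.round(s['force'],1),'w',round(s['gripper_width'],4))
    for w in wps:
        d=R.T@(np.array(w[:3])-p); turn=-(w[3]-np.degrees(r[2])); turn=(turn+180)%360-180
        print(w,'->',np.round(d,4).tolist(),round(turn,2),'dist',round(np.linalg.norm(np.array(w[:3])-p),3))
E
python3 -c "
from h import *
go((.43,-.15,.26,0),(.423,.373,.2,-20),(.423,.373,.048,-20))"
```

```text
t 0.9 p [ 0.1714 -0.601   0.2313] rot [ 3.1415 -0.      0.2778] yawdeg 15.91 q [ 1.19  0.43  0.02  1.57 -0.01  1.13 -0.08] F [0.3 0.1 0.7] w 0.0855
(0.43, -0.15, 0.26, 0) -> [0.3724, -0.3628, -0.0287] 15.91 dist 0.521
(0.423, 0.373, 0.2, -20) -> [0.509, -0.8677, 0.0313] 35.91 dist 1.007
(0.423, 0.373, 0.048, -20) -> [0.509, -0.8677, 0.1833] 35.91 dist 1.023
```

```bash
python3 -m jog '[[[0.372,-0.363,-0.029],16],[[0.372,-0.363,-0.029],16],[[0.372,-0.363,-0.029],16],[[0.372,-0.363,-0.029],16],[[0.372,-0.363,-0.029],16],[[0.372,-0.363,-0.029],16],[[0.372,-0.363,-0.029],16],[[0.372,-0.363,-0.029],16],[[0.372,-0.363,-0.029],16],[[0.372,-0.363,-0.029],16],[[0.509,-0.868,0.03],36],[[0.509,-0.868,0.03],36],[[0.509,-0.868,0.03],36],[[0.509,-0.868,0.03],36],[[0.509,-0.868,0.03],36],[[0.509,-0.868,0.03],36],[[0.509,-0.868,0.03],36],[[0.509,-0.868,0.03],36],[[0.509,-0.868,0.03],36],[[0.509,-0.868,0.03],36]]' -1 60
python3 -c "
from h import *
go((.423,.373,.2,-20))"
```

```text
t: 2.9
ee_pos: [0.4217, 0.2933, 0.2089]
tool_rot: [-3.141, 0.005, -0.342]
force: [-0.4, -0.2, -0.1]
gripper_width: 0.0854
t 2.9 p [0.4217 0.2933 0.2089] rot [-3.1413  0.0045 -0.342 ] yawdeg -19.59 q [-0.45  0.3  -0.33  1.85  0.11  1.01 -2.73] F [-0.4 -0.2 -0.1] w 0.0854
(0.423, 0.373, 0.2, -20) -> [-0.0255, -0.0755, 0.0091] 0.41 dist 0.08
```

```bash
python3 -m jog '[[[-0.026,-0.076,-0.02],-60],[[-0.026,-0.076,-0.02],-60],[[-0.026,-0.076,-0.02],-60],[[-0.026,-0.076,-0.02],-60],[[-0.026,-0.076,-0.02],-60],[[-0.026,-0.076,-0.02],-60],[[-0.026,-0.076,-0.02],-120],[[-0.026,-0.076,-0.02],-120],[[-0.026,-0.076,-0.02],-120],[[-0.026,-0.076,-0.02],-120],[[-0.026,-0.076,-0.02],-120],[[-0.026,-0.076,-0.02],-120],[[-0.026,-0.076,-0.02],-120],[[-0.026,-0.076,-0.02],-179],[[-0.026,-0.076,-0.02],-179],[[-0.026,-0.076,-0.02],-179],[[-0.026,-0.076,-0.02],-179],[[-0.026,-0.076,-0.02],-179],[[-0.026,-0.076,-0.02],-179],[[-0.026,-0.076,-0.02],-179]]'
python3 - <<'E'
from h import *
go((.423,.373,.048,160))
img,d,W=cloud('wrist');save(img,'w1.png')
for lo,hi in((.07,.095),(.025,.045)):
  m=(W[...,2]>lo)&(W[...,2]<hi)&(np.hypot(W[...,0]-.423,W[...,1]-.373)<.08)
  p=W[m];print(m.sum())
  if m.sum()>10:
    c,s,a=cv2.minAreaRect((p[:,:2]*1000).astype(np.float32));print(c,s,a)
E
```

```text
t: 4.9
ee_pos: [0.4231, 0.3734, 0.2291]
tool_rot: [-3.141, -0.004, 2.655]
force: [0.5, 0.2, -0.5]
gripper_width: 0.0853
t 4.9 p [0.4231 0.3734 0.2291] rot [-3.1412 -0.0042  2.6546] yawdeg 152.1 q [-0.12  0.54 -1.02  1.67  0.48  1.21 -0.17] F [ 0.5  0.2 -0.5] w 0.0853
(0.423, 0.373, 0.048, 160) -> [-0.0009, -0.0003, 0.1811] -7.9 dist 0.181
1250
(423.3966064453125, 374.77886962890625) (20.00093650817871, 64.3861083984375) 69.14714050292969
938
(423.4150390625, 374.6921081542969) (27.985422134399414, 110.25971984863281) 69.19129943847656
```

View pics/w1.png

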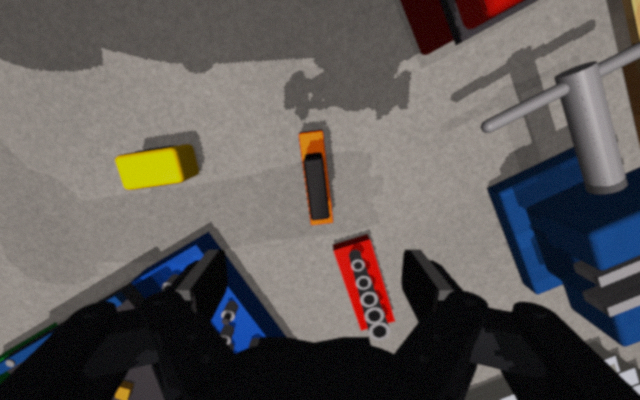

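The wrist picture shows the scraper free-standing at (316,180), with the red rack clear of the jaws. Wrist depth gives (423.4, 374.7) mm with its long axis at 159.2°.

```bash
python3 -m jog '[[[0,0.001,0.03],-7],[[0,0.001,0.07],-7],[[0,0.001,0.11],-7],[[0,0.001,0.145],-7],[[0,0.001,0.17],-7],[[0,0.001,0.181],-7],[[0,0.001,0.181],-7],[[0,0.001,0.181],-7]]' -1
python3 -m jog '[[[0,0,0],0],[[0,0,0],0],[[0,0,0],0],[[0,0,0],0],[[0,0,0],0],[[0,0,0],0],[[0,0,0],0],[[0,0,0],0],[[0,0,0],0],[[0,0,0],0]]' 1 80
python3 -c "
from h import *
go()"
```

```text
t: 5.75
ee_pos: [0.4233, 0.3751, 0.049]
tool_rot: [3.14, -0.004, 2.785]
force: [1.2, 0.5, 0.1]
gripper_width: 0.0853
t: 6.75
ee_pos: [0.4235, 0.3753, 0.0494]
tool_rot: [3.14, -0.004, 2.784]
force: [-0.5, -0.4, 6.3]
gripper_width: 0.0192
t 6.75 p [0.4235 0.3753 0.0494] rot [ 3.14   -0.0035  2.7845] yawdeg 159.54 q [-0.22  0.74 -0.89  1.85  0.72  0.91 -0.24] F [-0.5 -0.4  6.3] w 0.0192
```

```bash
cat >> h.py <<'E'
def pl(x,y,z,a=182.8,c=(.5426,.0209),th=2.8):
    t=np.radians(th);return (round(c[0]+x*np.cos(t)-y*np.sin(t),4),round(c[1]+x*np.sin(t)+y*np.cos(t),4),z,a)
E
python3 -c "
from h import *
go((.4235,.3753,.19,159.5),pl(.038,.075,.19),pl(.038,.075,.121))"
```

```text
t 6.75 p [0.4235 0.3753 0.0494] rot [ 3.14   -0.0035  2.7845] yawdeg 159.54 q [-0.22  0.74 -0.89  1.85  0.72  0.91 -0.24] F [-0.5 -0.4  6.3] w 0.0192
(0.4235, 0.3753, 0.19, 159.5) -> [0.0005, 0.0003, -0.1406] 0.04 dist 0.141
(np.float64(0.5769), np.float64(0.0977), 0.19, 182.8) -> [-0.2402, -0.2062, -0.1418] -23.26 dist 0.347
(np.float64(0.5769), np.float64(0.0977), 0.121, 182.8) -> [-0.2405, -0.2063, -0.0728] -23.26 dist 0.325
```

```bash
python3 -m jog '[[[0,0,-0.03],0],[[0,0,-0.07],0],[[0,0,-0.11],0],[[0,0,-0.141],0],[[-0.03,-0.026,-0.142],-5],[[-0.06,-0.052,-0.142],-10],[[-0.09,-0.078,-0.142],-15],[[-0.12,-0.104,-0.142],-20],[[-0.15,-0.13,-0.142],-23.3],[[-0.18,-0.156,-0.142],-23.3],[[-0.21,-0.182,-0.142],-23.3],[[-0.24,-0.206,-0.142],-23.3],[[-0.24,-0.206,-0.142],-23.3],[[-0.24,-0.206,-0.142],-23.3]]'
python3 - <<'E'
from h import *
go(pl(.038,.075,.121))
img,d,W=cloud('top');save(cv2.resize(img[140:260,230:390],None,fx=5,fy=5),'t2.png')
for lo,hi in((.15,.22),(.16,.172)):
  m=(W[...,2]>lo)&(W[...,2]<hi)&(np.hypot(W[...,0]-.577,W[...,1]-.098)<.08)
  if m.sum()>10:
    c,s,a=cv2.minAreaRect((W[m][:,:2]*1000).astype(np.float32));print(m.sum(),c,s,a)
b,d,W=cloud('scene');save(cv2.resize(b[100:280,240:480],None,fx=3,fy=3),'s2.png')
E
```

```text
t: 8.15
ee_pos: [0.5767, 0.0967, 0.1893]
tool_rot: [3.139, -0.004, -3.095]
force: [-1.2, 1.0, -2.8]
gripper_width: 0.0191
t 8.15 p [0.5767 0.0967 0.1893] rot [ 3.1387 -0.0043 -3.0946] yawdeg -177.31 q [ 0.46  0.67 -1.14  1.66  0.64  1.23  0.8 ] F [-1.2  1.  -2.8] w 0.0191
(np.float64(0.5769), np.float64(0.0977), 0.121, 182.8) -> [-0.0006, 0.0008, 0.0683] -0.11 dist 0.068
90 (534.1307373046875, 92.94088745117188) (28.403278350830078, 27.454500198364258) 2.633842706680298
19 (528.2388916015625, 95.05965423583984) (32.95899200439453, 18.670442581176758) 68.9437026977539
```

View pics/s2.png

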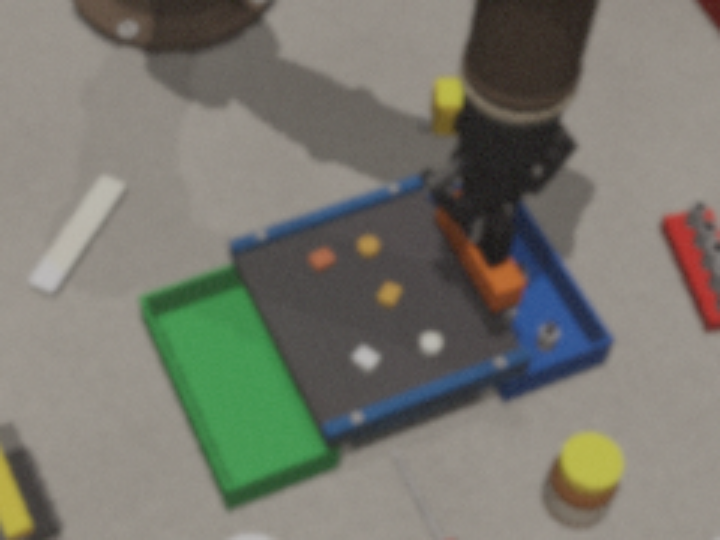

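The scene picture shows the scraper held level and straight above the plate's +y end, behind all the offcuts. Next I lower it and sweep the first lane.

```bash
python3 -m jog '[[[0,0,0.03],0],[[0,0,0.055],0],[[0,0,0.068],0],[[0,0,0.068],0],[[0,0,0.068],0]]'
python3 -m jog '[[[0,-0.01,0],0],[[0,-0.025,0],0],[[0,-0.04,0],0],[[0,-0.055,0],0],[[0,-0.07,0],0],[[0,-0.085,0],0],[[0,-0.1,0],0],[[0,-0.115,0],0],[[0,-0.13,0],0],[[0,-0.145,0],0],[[0,-0.16,0],0],[[0,-0.172,0],0],[[0,-0.182,0],0],[[0,-0.182,0],0]]'
python3 - <<'E'
from h import *
go(pl(.038,-.105,.18),pl(-.038,.075,.18),pl(-.038,.075,.121))
b,d,W=cloud('scene');save(cv2.resize(b[140:280,260:460],None,fx=4,fy=4),'s3.png')
E
```

```text
t: 8.75
ee_pos: [0.5757, 0.1, 0.1227]
tool_rot: [3.138, -0.003, -3.089]
force: [0.6, -0.5, -2.0]
gripper_width: 0.0189
t: 10.15
ee_pos: [0.5853, -0.0838, 0.1217]
tool_rot: [3.139, -0.003, -3.092]
force: [0.0, 0.9, -2.4]
gripper_width: 0.0189
t 10.15 p [ 0.5853 -0.0838  0.1217] rot [ 3.1387 -0.0033 -3.0916] yawdeg -177.14 q [ 0.74  0.76 -1.09  1.72  0.73  1.14  1.04] F [ 0.   0.9 -2.4] w 0.0189
(np.float64(0.5857), np.float64(-0.0821), 0.18, 182.8) -> [-0.0003, 0.0018, -0.0583] 0.06 dist 0.058
(np.float64(0.501), np.float64(0.094), 0.18, 182.8) -> [0.0755, 0.182, -0.0575] 0.06 dist 0.205
(np.float64(0.501), np.float64(0.094), 0.121, 182.8) -> [0.0753, 0.1818, 0.0015] 0.06 dist 0.197
```

View pics/s3.png

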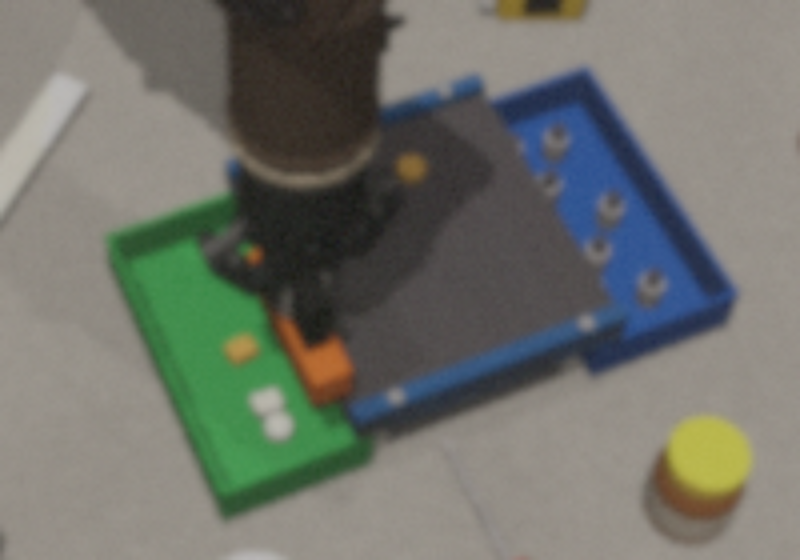

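Three offcuts (brass square, aluminium square and aluminium disc) are in the green bin. The brass disc remains at (411,167), and the copper one is hidden behind the gripper. Second lane next.

```bash
python3 -m jog '[[[0,0,-0.03],0],[[0,0,-0.058],0],[[0.025,0.06,-0.058],0],[[0.05,0.105,-0.058],0],[[0.068,0.145,-0.058],0],[[0.075,0.182,-0.058],0],[[0.075,0.182,-0.058],0],[[0.075,0.182,-0.03],0],[[0.075,0.182,-0.01],0],[[0.075,0.182,0.0],0],[[0.075,0.182,0.0],0],[[0.075,0.182,0.0],0]]'
python3 -m jog '[[[0,-0.01,0],0],[[0,-0.025,0],0],[[0,-0.04,0],0],[[0,-0.055,0],0],[[0,-0.07,0],0],[[0,-0.085,0],0],[[0,-0.1,0],0],[[0,-0.115,0],0],[[0,-0.13,0],0],[[0,-0.145,0],0],[[0,-0.16,0],0],[[0,-0.172,0],0],[[0,-0.182,0],0],[[0,-0.182,0],0]]'
python3 -m jog '[[[0,0,-0.03],0],[[0,0,-0.07],0],[[0,0,-0.11],0],[[0,0,-0.12],0],[[0,0,-0.12],0]]'
python3 - <<'E'
from h import *
go((.588,-.351,.25,184.9))
b,d,W=cloud('scene');save(cv2.resize(b[140:280,260:460],None,fx=4,fy=4),'s4.png')
E
```

```text
t: 11.4
ee_pos: [0.5013, 0.0962, 0.1235]
tool_rot: [3.137, -0.003, -3.09]
force: [-0.1, -0.4, -1.5]
gripper_width: 0.0188
t: 12.8
ee_pos: [0.5107, -0.0874, 0.1224]
tool_rot: [3.138, -0.003, -3.092]
force: [-0.2, 0.1, -2.8]
gripper_width: 0.0193
t: 13.3
ee_pos: [0.5118, -0.0871, 0.2438]
tool_rot: [3.139, -0.0, -3.091]
force: [0.3, 0.1, -3.3]
gripper_width: 0.0189
t 13.3 p [ 0.5118 -0.0871  0.2438] rot [ 3.1387e+00 -2.0000e-04 -3.0915e+00] yawdeg -177.13 q [ 0.91  0.52 -1.21  1.75  0.51  1.24  1.19] F [ 0.3  0.1 -3.3] w 0.0189
(0.588, -0.351, 0.25, 184.9) -> [-0.0629, -0.2673, -0.007] -2.03 dist 0.275
```

View pics/s4.png

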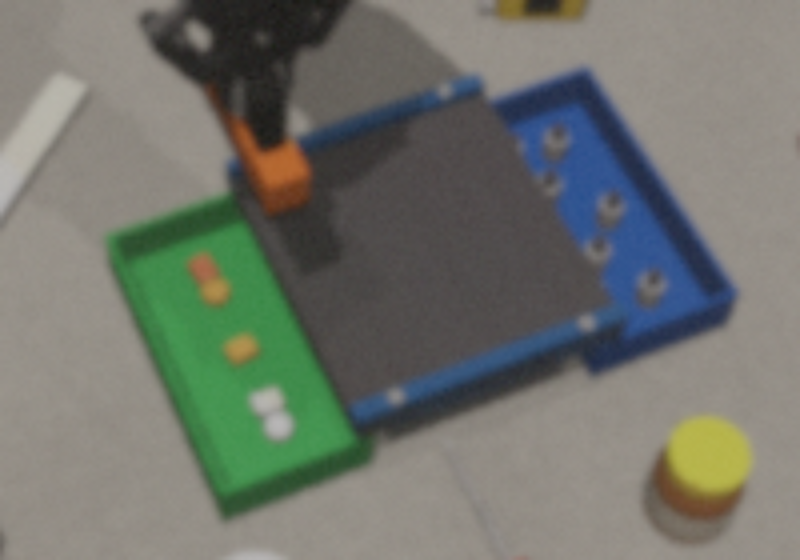

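All five offcuts are now in the green bin, around (200,265) to (278,425), and the plate is clear. Next I take a near look at the ledge.

```bash
python3 -m jog '[[[-0.015,-0.04,-0.007],0],[[-0.03,-0.08,-0.007],-1],[[-0.045,-0.12,-0.007],-2],[[-0.063,-0.16,-0.007],-2],[[-0.063,-0.16,-0.007],-2],[[-0.063,-0.16,-0.007],-2]]'
cat > led.py <<'E'
from h import *
go()
for c in('wrist','top'):
  img,d,W=cloud(c);hsv=cv2.cvtColor(img,cv2.COLOR_RGB2HSV).astype(int)
  m=(hsv[...,0]>20)&(hsv[...,0]<35)&(hsv[...,1]>110)&(W[...,2]>.07)&(W[...,2]<.09)&(np.hypot(W[...,0]-.588,W[...,1]+.351)<.1)
  if m.sum()>10:
    p=W[m];cc,s,a=cv2.minAreaRect((p[:,:2]*1000).astype(np.float32));print(c,m.sum(),cc,s,a,np.median(p[:,2]))
  else: print(c,m.sum())
E
python3 led.py
```

```text
t: 13.95
ee_pos: [0.5811, -0.2448, 0.2453]
tool_rot: [3.136, -0.006, -3.058]
force: [0.3, 2.4, -2.4]
gripper_width: 0.0191
t 13.95 p [ 0.5811 -0.2448  0.2453] rot [ 3.136  -0.0061 -3.0582] yawdeg -175.22 q [ 0.97  0.69 -1.13  1.47  0.62  1.38  1.47] F [ 0.3  2.4 -2.4] w 0.0191
wrist 2725 (589.8177490234375, -350.565673828125) (130.1280975341797, 22.895620346069336) 5.232962608337402 0.07875039963621769
top 0
```

```bash
python3 -c "
from h import *
go((.5895,-.3502,.24,185.1),(.5895,-.3502,.14,185.1))"
```

```text
t 14.05 p [ 0.5812 -0.2427  0.2469] rot [ 3.1369 -0.0048 -3.0547] yawdeg -175.02 q [ 0.97  0.68 -1.13  1.47  0.62  1.38  1.47] F [-0.3  0.3 -1.7] w 0.0191
(0.5895, -0.3502, 0.24, 185.1) -> [0.001, -0.1078, 0.0064] -0.12 dist 0.108
(0.5895, -0.3502, 0.14, 185.1) -> [0.0005, -0.1083, 0.1064] -0.12 dist 0.152
```

```bash
python3 -m jog '[[[0,-0.03,0],0],[[0.001,-0.06,0],0],[[0.001,-0.09,0.006],0],[[0.001,-0.108,0.006],0],[[0.001,-0.108,0.01],0],[[0.001,-0.108,0.04],0],[[0.001,-0.108,0.07],0],[[0.001,-0.108,0.095],0],[[0.001,-0.108,0.106],0],[[0.001,-0.108,0.106],0],[[0.001,-0.108,0.106],0]]'
python3 - <<'E'
from h import *
go((.5895,-.3502,.130,185.1))
b,d,W=cloud('scene');save(cv2.resize(b[160:310,160:330],None,fx=4,fy=4),'s5.png')
E
```

```text
t: 15.15
ee_pos: [0.5898, -0.3491, 0.1417]
tool_rot: [3.137, -0.003, -3.054]
force: [1.3, 0.4, -2.0]
gripper_width: 0.0191
t 15.15 p [ 0.5898 -0.3491  0.1417] rot [ 3.1369 -0.0033 -3.0538] yawdeg -174.97 q [ 1.02  0.85 -1.05  1.45  0.74  1.28  1.57] F [ 1.3  0.4 -2. ] w 0.0191
(0.5895, -0.3502, 0.13, 185.1) -> [0.0003, -0.0011, 0.0117] -0.07 dist 0.012
```

View pics/s5.png

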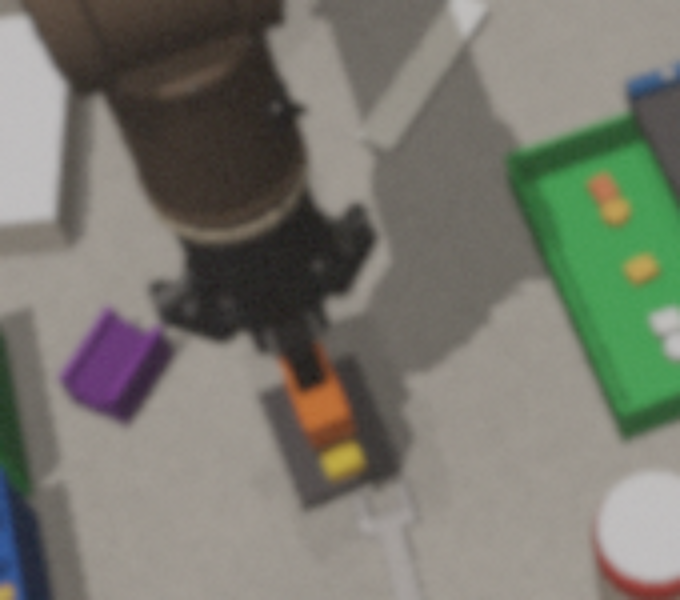

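The scraper sits aligned over the ledge, with the yellow end showing beyond it at (343,460). I lower it gently to contact.

```bash
python3 -m jog '[[[0,-0.001,0.003],0],[[0,-0.001,0.006],0],[[0,-0.001,0.009],0],[[0,-0.001,0.011],0],[[0,-0.001,0.012],0],[[0,-0.001,0.0125],0],[[0,-0.001,0.0125],0],[[0,-0.001,0.0125],0]]'
python3 -c "
from h import *
go((.5895,-.3502,.1295,185.1))"
```

```text
t: 16.0
ee_pos: [0.5901, -0.3503, 0.1297]
tool_rot: [3.137, -0.002, -3.054]
force: [-0.6, -0.9, -2.4]
gripper_width: 0.019
t 16.0 p [ 0.5901 -0.3503  0.1297] rot [ 3.1374e+00 -2.5000e-03 -3.0541e+00] yawdeg -174.99 q [ 1.02  0.86 -1.04  1.46  0.75  1.26  1.56] F [-0.6 -0.9 -2.4] w 0.019
(0.5895, -0.3502, 0.1295, 185.1) -> [0.0006, 0.0002, 0.0002] -0.09 dist 0.001
```

```bash
python3 -m jog '[[[0,0,0.0007],0],[[0,0,0.0014],0],[[0,0,0.002],0],[[0,0,0.002],0],[[0,0,0.002],0]]'
```

```text
t: 16.5
ee_pos: [0.5904, -0.3503, 0.1292]
tool_rot: [3.138, -0.002, -3.054]
force: [-1.1, 0.3, 6.9]
gripper_width: 0.0193
```

```bash
python3 -m jog '[[[0,0,0],0],[[0,0,0],0],[[0,0,0],0],[[0,0,0],0],[[0,0,0],0],[[0,0,0],0],[[0,0,0],0]]' -0.3
python3 -m jog '[[[0,0,-0.01],0],[[0,0,-0.03],0],[[0,0,-0.07],0],[[0,0,-0.11],0],[[0,0,-0.15],0],[[0,0,-0.17],0],[[0,0,-0.17],0]]' -1
cat > sc.py <<'E'
from h import *
go()
for c in('wrist','top'):
  img,d,W=cloud(c)
  if c=='wrist': save(img,'w6.png')
  for nm,x,y,lo,hi in(('grip',.588,-.351,.145,.18),('block',.588,-.351,.105,.125),('vee',.4206,-.3757,.02,.06)):
    m=(W[...,2]>lo)&(W[...,2]<hi)&(np.hypot(W[...,0]-x,W[...,1]-y)<.075)
    if m.sum()>10:
      p=W[m];cc,s,a=cv2.minAreaRect((p[:,:2]*1000).astype(np.float32));print(c,nm,m.sum(),np.round(cc,1),np.round(s,1),round(a,1),np.round(np.percentile(p[:,2],[5,50,95]),4))
    else: print(c,nm,m.sum())
E
python3 sc.py
```

```text
t: 17.2
ee_pos: [0.5904, -0.3503, 0.1291]
tool_rot: [3.138, -0.002, -3.054]
force: [-0.8, -0.6, -0.6]
gripper_width: 0.0552
t: 17.9
ee_pos: [0.5923, -0.3502, 0.304]
tool_rot: [3.14, 0.004, -3.054]
force: [0.9, -0.7, 0.6]
gripper_width: 0.0854
t 17.9 p [ 0.5923 -0.3502  0.304 ] rot [ 3.1404  0.0041 -3.054 ] yawdeg -174.98 q [ 1.01  0.72 -1.11  1.23  0.63  1.54  1.67] F [ 0.9 -0.7  0.6] w 0.0854
wrist grip 1285 [ 589.9 -351.4] [63.1 19.2] 5.0 [0.1625 0.1646 0.1658]
wrist block 983 [ 590.7 -351.5] [109.7  28. ] 4.9 [0.1131 0.1146 0.1159]
wrist vee 1519 [ 422.  -375.8] [44.  60.5] 85.1 [0.0211 0.0287 0.0397]
top grip 155 [ 587.5 -351.2] [62.6 20.5] 5.7 [0.1485 0.1638 0.1686]
top block 140 [ 585.8 -351.4] [105.4  27.7] 5.3 [0.1075 0.1146 0.122 ]
top vee 199 [ 420.4 -375.4] [44.9 60.2] 85.2 [0.0207 0.0296 0.0417]
```

View pics/w6.png

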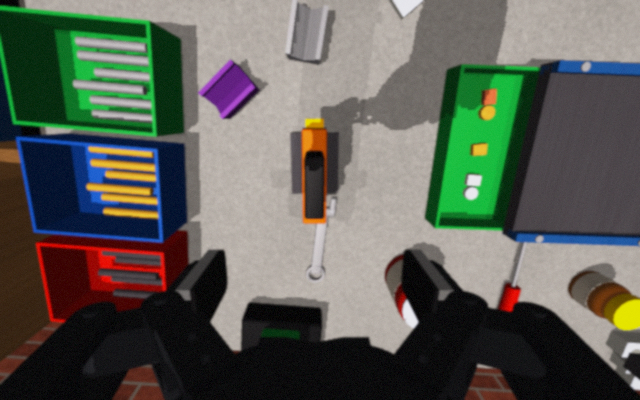

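The wrist picture shows the scraper upright along the ledge at (314,172), with the steel vee block (groove up) at (308,30). The purple one at (228,88) is the look-alike. Measured scraper position is (590,-351.4) at 5°, against the ledge at (589.8,-350.6) and 5.2°.

```bash
python3 -c "
from h import *
go((.4215,-.3757,.25,175.1),(.4215,-.3757,.12,175.1),(.4215,-.3757,.01,175.1))"
```

```text
t 18.0 p [ 0.5909 -0.3507  0.2998] rot [ 3.1388e+00 -9.0000e-04 -3.0541e+00] yawdeg -174.99 q [ 1.02  0.73 -1.11  1.23  0.63  1.54  1.67] F [ 0.   1.2 -0.8] w 0.0851
(0.4215, -0.3757, 0.25, 175.1) -> [0.1709, -0.0103, 0.0499] 9.91 dist 0.178
(0.4215, -0.3757, 0.12, 175.1) -> [0.1707, -0.0106, 0.1799] 9.91 dist 0.248
(0.4215, -0.3757, 0.01, 175.1) -> [0.1706, -0.0109, 0.2899] 9.91 dist 0.337
```

```bash
python3 -m jog '[[[0.04,-0.003,0],3],[[0.08,-0.005,0],6],[[0.12,-0.008,0],10],[[0.171,-0.01,0.02],10],[[0.171,-0.01,0.06],10],[[0.171,-0.01,0.1],10],[[0.171,-0.01,0.14],10],[[0.171,-0.01,0.15],10],[[0.171,-0.01,0.15],10]]' -1
python3 - <<'E'
from h import *
go()
img,d,W=cloud('wrist')
m=(W[...,2]>.015)&(W[...,2]<.06)&(np.hypot(W[...,0]-.4206,W[...,1]+.3757)<.055)
p=W[m];print(m.sum(),cv2.minAreaRect((p[:,:2]*1000).astype(np.float32)))
go((.4215,-.3757,.01,175.1))
E
```

```text
t: 18.9
ee_pos: [0.4202, -0.3745, 0.1484]
tool_rot: [3.137, -0.004, 3.055]
force: [0.4, 0.3, 1.1]
gripper_width: 0.0856
t 18.9 p [ 0.4202 -0.3745  0.1484] rot [ 3.1365 -0.0043  3.0551] yawdeg 175.05 q [ 1.34  0.67 -1.08  1.76  0.65  1.12  1.53] F [0.4 0.3 1.1] w 0.0856
3194 ((421.8275451660156, -375.65478515625), (44.03430938720703, 60.56272506713867), 84.96387481689453)
t 18.95 p [ 0.4215 -0.3748  0.1502] rot [ 3.1380e+00 -1.6000e-03  3.0552e+00] yawdeg 175.05 q [ 1.34  0.67 -1.08  1.76  0.65  1.13  1.53] F [ 0.7 -0.3  1.4] w 0.0848
(0.4215, -0.3757, 0.01, 175.1) -> [-0.0003, -0.0014, 0.1402] -0.05 dist 0.14
```

```bash
python3 -m jog '[[[0,-0.001,0.04],0],[[0,-0.001,0.08],0],[[0,-0.001,0.11],0],[[0,-0.001,0.13],0],[[0,-0.001,0.138],0],[[0,-0.001,0.138],0],[[0,-0.001,0.138],0]]' -1
python3 -m jog '[[[0,0,0],0],[[0,0,0],0],[[0,0,0],0],[[0,0,0],0],[[0,0,0],0],[[0,0,0],0],[[0,0,0],0],[[0,0,0],0]]' 1 80
python3 -c "
from h import *
go((.4215,-.3757,.20,175),pl(0,0,.2,92.8))"
```

```text
t: 19.65
ee_pos: [0.4225, -0.3758, 0.014]
tool_rot: [3.139, 0.001, 3.055]
force: [0.1, 0.6, -0.3]
gripper_width: 0.0854
t: 20.45
ee_pos: [0.4231, -0.3759, 0.0152]
tool_rot: [3.14, 0.002, 3.055]
force: [-2.4, 0.5, 10.2]
gripper_width: 0.0426
t 20.45 p [ 0.4231 -0.3759  0.0152] rot [3.1400e+00 1.6000e-03 3.0553e+00] yawdeg 175.05 q [ 1.25  0.82 -0.94  1.87  0.84  0.91  1.39] F [-2.4  0.5 10.2] w 0.0426
(0.4215, -0.3757, 0.2, 175) -> [0.0013, 0.0003, -0.1848] 0.05 dist 0.185
(np.float64(0.5426), np.float64(0.0209), 0.2, 92.8) -> [-0.0851, 0.4059, -0.184] 82.25 dist 0.454
```

```bash
python3 -m jog '[[[0,0,-0.02],0],[[0,0,-0.06],0],[[0,0,-0.1],0],[[0,0,-0.14],0],[[0,0,-0.18],0],[[-0.007,0.034,-0.184],8],[[-0.014,0.068,-0.184],16],[[-0.021,0.102,-0.184],24],[[-0.028,0.136,-0.184],32],[[-0.035,0.17,-0.184],40],[[-0.043,0.205,-0.184],48],[[-0.05,0.24,-0.184],56],[[-0.058,0.275,-0.184],64],[[-0.066,0.31,-0.184],72],[[-0.074,0.345,-0.184],80],[[-0.08,0.38,-0.184],82.3],[[-0.085,0.406,-0.184],82.3],[[-0.085,0.406,-0.184],82.3],[[-0.085,0.406,-0.184],82.3]]'
python3 -c "
from h import *
go(pl(0,0,.1,92.8),pl(0,0,.0855,92.8))
b,d,W=cloud('scene');save(cv2.resize(b[100:280,240:480],None,fx=3,fy=3),'s7.png')"
```

```text
t: 22.35
ee_pos: [0.5419, 0.0216, 0.1996]
tool_rot: [3.141, -0.001, 1.621]
force: [0.4, 0.1, -3.4]
gripper_width: 0.0425
t 22.35 p [0.5419 0.0216 0.1996] rot [ 3.1409e+00 -1.2000e-03  1.6210e+00] yawdeg 92.87 q [ 0.45  0.45 -0.8   1.77  0.36  1.07 -0.43] F [ 0.4  0.1 -3.4] w 0.0425
(np.float64(0.5426), np.float64(0.0209), 0.1, 92.8) -> [-0.0008, 0.0006, 0.0996] 0.07 dist 0.1
(np.float64(0.5426), np.float64(0.0209), 0.0855, 92.8) -> [-0.0009, 0.0006, 0.1141] 0.07 dist 0.114
```

View pics/s7.png

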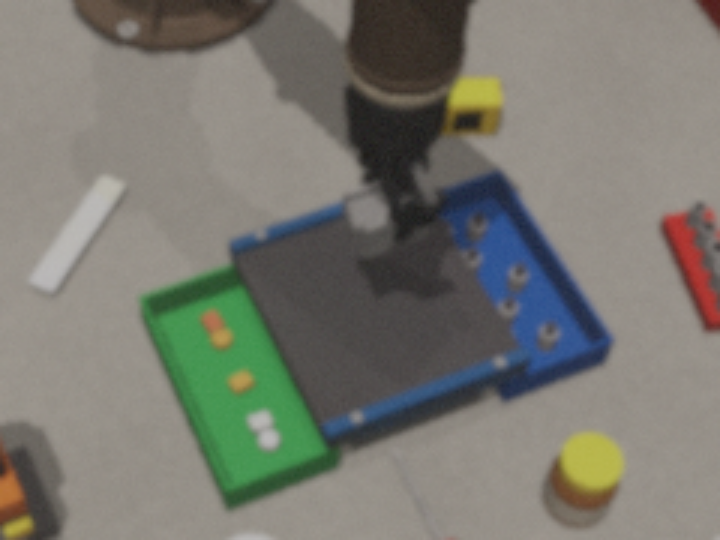

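The vee block is held over the clean plate at (368,212), and the five offcuts are still in the bin. I lower it slowly.

```bash
python3 -m jog '[[[-0.001,0.001,0.03],0],[[-0.001,0.001,0.06],0],[[-0.001,0.001,0.085],0],[[-0.001,0.001,0.1],0],[[-0.001,0.001,0.107],0],[[-0.001,0.001,0.11],0],[[-0.001,0.001,0.112],0],[[-0.001,0.001,0.1135],0],[[-0.001,0.001,0.1135],0],[[-0.001,0.001,0.1135],0]]'
```

```text
t: 23.4
ee_pos: [0.5433, 0.0196, 0.0865]
tool_rot: [3.14, -0.001, 1.619]
force: [0.2, 0.2, -3.4]
gripper_width: 0.0426
```

```bash
python3 -m jog '[[[0,0,0.0007],0],[[0,0,0.0014],0],[[0,0,0.002],0],[[0,0,0.0025],0],[[0,0,0.0025],0],[[0,0,0.0025],0]]'
```

```text
t: 24.0
ee_pos: [0.5435, 0.0197, 0.0852]
tool_rot: [3.139, 0.0, 1.619]
force: [-4.7, -1.9, 10.3]
gripper_width: 0.0424
```

In contact at about 10 N. I release, retreat and check.

```bash
python3 -m jog '[[[0,0,0],0],[[0,0,0],0],[[0,0,0],0],[[0,0,0],0],[[0,0,0],0],[[0,0,0],0],[[0,0,0],0]]' -1
python3 -m jog '[[[0,0,-0.01],0],[[0,0,-0.03],0],[[0,0,-0.07],0],[[0,0,-0.11],0],[[0,0,-0.15],0],[[0,0,-0.18],0],[[0,0,-0.18],0],[[0,0,-0.18],0],[[0,0,-0.18],0],[[0,0,-0.18],0]]'
python3 - <<'E'
from h import *
go()
for c in('wrist','top'):
  img,d,W=cloud(c)
  if c=='wrist': save(img,'w8.png')
  for nm,x,y,lo,hi in(('grip',.588,-.351,.145,.18),('vee',.543,.02,.083,.125)):
    m=(W[...,2]>lo)&(W[...,2]<hi)&(np.hypot(W[...,0]-x,W[...,1]-y)<.07)
    if m.sum()>10:
      p=W[m];cc,s,a=cv2.minAreaRect((p[:,:2]*1000).astype(np.float32));print(c,nm,m.sum(),np.round(cc,1),np.round(s,1),round(a,1),np.round(np.percentile(p[:,2],[5,50,99]),4))
    else: print(c,nm,m.sum())
E
```

```text
t: 24.7
ee_pos: [0.5435, 0.0197, 0.0851]
tool_rot: [3.14, 0.0, 1.619]
force: [-0.1, 0.5, -0.2]
gripper_width: 0.0854
t: 25.7
ee_pos: [0.5424, 0.0195, 0.2641]
tool_rot: [-3.142, 0.0, 1.619]
force: [-0.9, -0.1, 0.1]
gripper_width: 0.0852
t 25.7 p [0.5424 0.0195 0.2641] rot [-3.1416  0.      1.6193] yawdeg 92.78 q [ 0.48  0.39 -0.83  1.68  0.31  1.21 -0.38] F [-0.9 -0.1  0.1] w 0.0852
wrist grip 0
wrist vee 2426 [543.   20.3] [44.  60.4] 2.5 [0.0858 0.0963 0.1102]
top grip 155 [ 587.5 -351.5] [64.1 21.5] 3.2 [0.1523 0.1634 0.17  ]
top vee 0
```

View pics/w8.png

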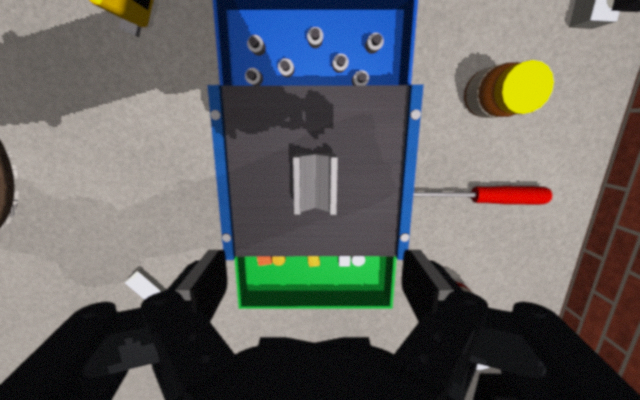

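The vee block is at (315,184), groove up and parallel to the fences, in the middle of the plate. The offcuts are in the green bin at row 260. Handing in.

```bash
python3 -c "
from plant import env
print(env.close_job())"
```

```text
the job is handed in; nothing more can be done
None
```

I swept all five offcuts into the green bin with two passes of the scraper. I then parked the scraper on the ledge, stood the vee block on the plate, and handed the job in at about 26 s of the 72 s allowed. The hand-in reports no verdict.

- **Offcuts:** all five showed in the green bin and none on the plate, in the scene picture and again in the last wrist picture. I judged this by eye and did not measure their positions.
- **Scraper:** upright and let go, set down at about 7 N. The wrist camera put it within 1 mm of the ledge's middle and 0.3° of its direction. The top camera's last look read 2.5 mm and about 2° off, still well inside the limits.
- **Vee block:** set down at about 10 N, flat and groove up. It is within 1 mm of the plate's middle and 0.3° of the fence direction by the wrist camera. The top camera could not confirm this because it found no vee block points in its last picture.
- **Everything else:** I aimed at and gripped nothing else, and the bystanders in the pictures looked undisturbed. I did not re-measure their positions.

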